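Lay the second course of a fire-brick melting hearth

TASK

Lay the second course of the little melting hearth: put the four loose fire bricks flat inside the steel corner angles, on the course that is there already, in the same pinwheel round the open well but turned the other way (mirrored), so that every joint below is bridged by a brick. The brick with the channel sawn in its underside goes on the side with the torch rest, channel leading straight from the rest into the well. The bricks are soft, so set them down rather than drop them, and do not disturb the water jar, the red torch, the red tin or the solder dish.

Things in the scene. Friction and masses are not known exactly. Their poses are not given: they have to be found in the camera images.
- hearth: the hearth, fixed, may stand turned any way: a steel tray 196 mm square and 4 mm thick with the first course on it, corner angles and a torch rest. Origin: centre of the tray's underside, on the table; z up. Second-course brick middles are due at (x, y) mm: (-58.5, -29.5) and (58.5, 29.5) with length along y; (29.5, -58.5) and (-29.5, 58.5) with length along x; undersides at 38, tops at 72
- first_course (a point): centre of the top of the first course, 38 mm above the table, hearth's axes. Four darker, cemented bricks 114 x 56 x 34 mm, in a 173 mm square pinwheel with 3 mm joints round an open well 61 mm square (floor 4 mm above the table). Their middles, (x, y) mm: (-58.5, 29.5) and (58.5, -29.5) with length along y; (-29.5, -58.5) and (29.5, 58.5) with length along x
- corner_angle (a point): inner corner, 56 mm above the table, of the steel angle at the hearth's +x +y corner; one stands at each corner, legs 30 mm long, 3 mm thick. Inner faces are 89.5 mm from the hearth's centre (3 mm play to the bricks); flared lips above lean out 9 mm and up to 65 mm over the table. The middle of each side is open for a finger, and so is the well
- torch_rest (a point): top of the torch rest, a steel strap bent up from the tray with an open fork, 34 mm wide, 52 mm high; it stands on the hearth's -x axis, 144.5 mm from the hearth's centre
- port_brick_mid (a point): middle (half-way up, 17 mm above the underside) of the pale fire brick with the flame channel, 114 x 56 x 34 mm, 0.12 to 0.24 kg; x along its length, y along its width, z up. A square channel 22 mm wide and 14 mm high is sawn across its underside through the full width, 29.5 mm from the middle towards -x; a dark scorch mark runs across the top right over it. Starts right way up
- port_brick_channel (a point): point over the middle of that brick's channel: 29.5 mm from the brick's middle towards its -x end, half-way up the brick, same axes. In place it lies on the hearth's -x axis, 58.5 mm from the hearth's centre
- brick_a_mid (a point): a plain pale fire brick, 114 x 56 x 34 mm, soft and light (0.12 to 0.24 kg). The point is the brick's middle, half-way up (17 mm above its underside); its x axis runs along the 114 mm length, y along the 56 mm width, z up. Lies flat on the table
- brick_b_mid (a point): a plain pale fire brick, 114 x 56 x 34 mm, soft and light (0.12 to 0.24 kg). The point is the brick's middle, half-way up (17 mm above its underside); its x axis runs along the 114 mm length, y along the 56 mm width, z up. Lies flat on the table, with brick C stacked on it
- brick_c_mid (a point): a plain pale fire brick, 114 x 56 x 34 mm, soft and light (0.12 to 0.24 kg). The point is the brick's middle, half-way up (17 mm above its underside); its x axis runs along the 114 mm length, y along the 56 mm width, z up. Starts stacked flat on brick B, its underside 34 mm above the table, so it must be taken first
- water_jar: clear faceted glass jar with water, 76 mm across and 99 mm high, standing on the table; origin at the centre of its underside. Not to be disturbed
- butane_torch: red micro torch standing upright on its round black foot, 62 x 86 mm and 131 mm high; origin at its underside, its standing axis (foot 62 mm across) is at y = +12 mm, its nozzle points to its -y. Not to be disturbed
- red_tin: small red tin with a white lid, 45 mm across and 50 mm high, standing on the table; origin at the centre of its underside. Not to be disturbed
- solder_dish: small round copper dish with solder scraps, 73 mm across and 24 mm high, standing on the table; origin at the centre of its underside. Not to be disturbed
Not all that is in view belongs to the job. What is shaped like the part that bears brick_b_mid but yellow is not meant.

How it is judged (in metres and radians):
At the end, for the whole second after the job is handed in: The channel brick lies on the torch-rest side, channel in line with rest and well; plain bricks fill the other three places of the mirrored pinwheel. Each rests flat (height within 3 mm, tilt under 0.06 rad), within 7 mm of its place and square within 0.09 rad (x of port_brick_mid in the frame of hearth between -0.0655 and -0.0515 m and y of port_brick_mid in the frame of hearth between -0.0365 and -0.0225 m and z of port_brick_mid in the frame of hearth between 0.052 and 0.058 m and angle between the x axis of port_brick_mid and the y axis of hearth, either way round below 0.09 rad and angle between port_brick_mid's own z axis and vertical below 0.06 rad and y of port_brick_channel in the frame of hearth between -0.007 and 0.007 m and ((x of brick_a_mid in the frame of hearth between 0.0225 and 0.0365 m and y of brick_a_mid in the frame of hearth between -0.0655 and -0.0515 m and z of brick_a_mid in the frame of hearth between 0.052 and 0.058 m and angle between the x axis of brick_a_mid and the x axis of hearth, either way round below 0.09 rad and angle between brick_a_mid's own z axis and vertical below 0.06 rad) or (x of brick_b_mid in the frame of hearth between 0.0225 and 0.0365 m and y of brick_b_mid in the frame of hearth between -0.0655 and -0.0515 m and z of brick_b_mid in the frame of hearth between 0.052 and 0.058 m and angle between the x axis of brick_b_mid and the x axis of hearth, either way round below 0.09 rad and angle between brick_b_mid's own z axis and vertical below 0.06 rad) or (x of brick_c_mid in the frame of hearth between 0.0225 and 0.0365 m and y of brick_c_mid in the frame of hearth between -0.0655 and -0.0515 m and z of brick_c_mid in the frame of hearth between 0.052 and 0.058 m and angle between the x axis of brick_c_mid and the x axis of hearth, either way round below 0.09 rad and angle between brick_c_mid's own z axis and vertical below 0.06 rad)) and ((x of brick_a_mid in the frame of hearth between 0.0515 and 0.0655 m and y of brick_a_mid in the frame of hearth between 0.0225 and 0.0365 m and z of brick_a_mid in the frame of hearth between 0.052 and 0.058 m and angle between the x axis of brick_a_mid and the y axis of hearth, either way round below 0.09 rad and angle between brick_a_mid's own z axis and vertical below 0.06 rad) or (x of brick_b_mid in the frame of hearth between 0.0515 and 0.0655 m and y of brick_b_mid in the frame of hearth between 0.0225 and 0.0365 m and z of brick_b_mid in the frame of hearth between 0.052 and 0.058 m and angle between the x axis of brick_b_mid and the y axis of hearth, either way round below 0.09 rad and angle between brick_b_mid's own z axis and vertical below 0.06 rad) or (x of brick_c_mid in the frame of hearth between 0.0515 and 0.0655 m and y of brick_c_mid in the frame of hearth between 0.0225 and 0.0365 m and z of brick_c_mid in the frame of hearth between 0.052 and 0.058 m and angle between the x axis of brick_c_mid and the y axis of hearth, either way round below 0.09 rad and angle between brick_c_mid's own z axis and vertical below 0.06 rad)) and ((x of brick_a_mid in the frame of hearth between -0.0365 and -0.0225 m and y of brick_a_mid in the frame of hearth between 0.0515 and 0.0655 m and z of brick_a_mid in the frame of hearth between 0.052 and 0.058 m and angle between the x axis of brick_a_mid and the x axis of hearth, either way round below 0.09 rad and angle between brick_a_mid's own z axis and vertical below 0.06 rad) or (x of brick_b_mid in the frame of hearth between -0.0365 and -0.0225 m and y of brick_b_mid in the frame of hearth between 0.0515 and 0.0655 m and z of brick_b_mid in the frame of hearth between 0.052 and 0.058 m and angle between the x axis of brick_b_mid and the x axis of hearth, either way round below 0.09 rad and angle between brick_b_mid's own z axis and vertical below 0.06 rad) or (x of brick_c_mid in the frame of hearth between -0.0365 and -0.0225 m and y of brick_c_mid in the frame of hearth between 0.0515 and 0.0655 m and z of brick_c_mid in the frame of hearth between 0.052 and 0.058 m and angle between the x axis of brick_c_mid and the x axis of hearth, either way round below 0.09 rad and angle between brick_c_mid's own z axis and vertical below 0.06 rad)) and linear speed of each of port_brick, brick_a, brick_b, brick_c below 0.01 m/s); the robot touches nothing.
It fails at once if a brick was dropped or thrown: it moved faster than 0.6 m/s while no finger touched it ((linear speed of port_brick above 0.6 m/s and contact force between port_brick and the fingers below 0.05 N) or (linear speed of brick_a above 0.6 m/s and contact force between brick_a and the fingers below 0.05 N) or (linear speed of brick_b above 0.6 m/s and contact force between brick_b and the fingers below 0.05 N) or (linear speed of brick_c above 0.6 m/s and contact force between brick_c and the fingers below 0.05 N)).
It fails at once if the water jar was shifted by more than 25 mm or tipped by more than 0.3 rad (distance of water_jar from where it was at the start of the episode above 0.025 m or angle between water_jar's own z axis and vertical above 0.3 rad).
It fails at once if the red torch was shifted by more than 25 mm or tipped by more than 0.3 rad (distance of butane_torch from where it was at the start of the episode above 0.025 m or angle between butane_torch's own z axis and vertical above 0.3 rad).
It fails at once if the red tin was shifted by more than 25 mm or tipped by more than 0.3 rad (distance of red_tin from where it was at the start of the episode above 0.025 m or angle between red_tin's own z axis and vertical above 0.3 rad).
It fails at once if the solder dish was shifted by more than 25 mm or tipped by more than 0.3 rad (distance of solder_dish from where it was at the start of the episode above 0.025 m or angle between solder_dish's own z axis and vertical above 0.3 rad).
It also fails if it takes over 72 s, if anything falls off the work surface, if the arm or the gripper's body presses on something with over 40 N, if the wrist force passes 120 N, or if a joint passes its speed limit or range.

ROBOT

A 7-joint arm with a two-finger parallel gripper is mounted at the origin on a cart in front of the work surface, level with it; the furniture and walls round the work are solid. World frame = base frame: x ahead of the robot, y to its left, z up, the work surface at z = 0. Lengths are in mm, angles in rad, forces in N, time in s.
With the tool pointing down it reaches from about 350 to 900 mm from the base axis. Payload 7.2 kg.
Tool frame: the origin (TCP) lies at the very end of the fingers, on their centre line; the grasp point (between the pads) lies 19 mm behind it (bot.tcp_to_grasp is the distance from the TCP to the grasp point, in mm); z points along the fingers, y is the line along which they close (so a half turn about z gives the same grasp; the last joint's range is limited). The gripper opens to 88 mm and grips with 3 to 60 N. Pads are 20 mm wide; open, the fingers measure 115 mm over their backs; the gripper's body (75 mm by 178 mm) begins 61 mm behind the grasp point.
Start: joints at [-1.275, 0.411, -0.013, 1.596, 0.006, 1.134, -0.082], TCP at [222.402, 584.094, 222.653] pointing down, gripper open.
Joint ranges: [-2.95, 2.95], [-0.29, 1.99], [-1.47, 1.44], [0.14, 2.54], [-1.03, 4.17], [0.13, 1.85], [-2.86, 2.86]. Speed limits (rad/s): [2.39, 2.39, 3.01, 3.01, 3.14, 3.14, 3.14].

INTERFACE

Orientations are given as a unit quaternion [w, x, y, z].
In Python, from bench import bot, eyes, order gives the robot as it stands.
- The arm moves only by the shell command python3 -m creep 'ROWS' [FORCE]. ROWS is JSON, a list of rows, each a list of 7 numbers: the shift along the tool's x, y, z each as a share of 50 mm, from -1 to 1, then the turn, a rotation vector about the tool's x, y, z each as a share of 6 degrees, from -1 to 1, then the opening, from -1 (shut) to 1 (fully open), so that 0 is half open. In form: [[tx, ty, tz, wx, wy, wz, gripper], ...]. A call has 1 to 12 rows; each row shifts and turns the commanded pose from where the row before left it, along the tool's axes as they then stand; what a row does not reach is not made up. A row lasts 1/10 s, in which the tool goes at most 50 mm and 8.59 degrees, less where a joint would pass 70% of its speed; a pose out of reach is approached as far as the arm can. A call with a number of a shift or a turn outside -1 to 1 is refused whole. A call with a gripper value outside its range is refused whole. The fingers move at their own pace and stop on an object; FORCE is the grip in N (left out, the last holds). Time passes only in rows, so rows that do not move let the fingers close. It gives the time, the measured TCP pose, the force, the opening and the grip force at its end, in the units of the state.
- bot.get_state(): the state, without advancing time (a new reading comes with each control period).
- eyes.grab_frame(name): name is "scene" or "side" or "wrist"; returns the picture (480x640x3 uint8, red, green, blue); there is no depth.
- eyes.camera_model(name): a dict with "K" (3x3 intrinsics, pixels), "dist_coeffs" ([k1, k2, p1, p2, k3] as OpenCV has them; the pictures are not rectified), "cam_to_world" (4x4, takes a point from camera to world coordinates); the wrist camera has in their place "mount" (4x4, takes a point from camera to tool coordinates, whose origin is the TCP and whose axes are the flange's). Camera axes: x right, y down, z forward; pixel columns grow to the right and rows downward; lengths in mm; the calibration is good to about 2 mm. A picture is of the moment at which its call begins: read the wrist's pose just before it. camera_model takes no time and is no camera call.
- order.job_done(): hands the job in; it is judged then, once.
The state is a dict: "time": time; "joints": joint angles; "qvel": joint speeds; "effort": joint torques, N m; "tcp_pos": TCP position; "orientation": TCP orientation; "force": force on the tool from outside, world axes, zero at the start; "moment": the same for the moment, N m; "gripper_width": opening from 0.0 (shut) to 1.0 (fully open); "grip_force": force on a finger pad.
Only numpy, scipy, OpenCV 4.12 (cv2) and the standard library are available. Lean on these libraries where they do the work, as an engineer would, in place of code of your own. Each camera call takes 0.05 s, during which the arm holds its last target. There are 200 camera calls.

## Working session

There is one attempt and no reset: what is moved stays moved. The work goes in short steps, Python scripts to look and compute and a shell command to move; the robot and the scene stay as the last step left them, time stands still between calls to the robot, and variables do not carry over. Pictures are saved under pics/ and viewed, at most 10 in all, crops included, and the job is handed in when it is done.

```bash
mkdir -p pics; ls
python3 - <<'E'
from bench import bot,eyes,order
import cv2,numpy as np
np.set_printoptions(precision=3,suppress=True)
for n in("scene","side","wrist"):
    im=eyes.grab_frame(n); cv2.imwrite(f"pics/{n}0.png",im[:,:,::-1])
    m=eyes.camera_model(n); print(n,{k:np.array(v).round(3).tolist() for k,v in m.items()})
s=bot.get_state();print({k:s[k] for k in("time","tcp_pos","orientation","gripper_width","force")})
E
```

```text
pics
scene {'K': [[529.724, 0.0, 326.246], [0.0, 529.724, 237.625], [0.0, 0.0, 1.0]], 'dist_coeffs': [-0.085, 0.0, 0.0, 0.0, 0.0], 'cam_to_world': [[0.656, -0.562, 0.504, -73.107], [-0.755, -0.485, 0.442, -572.617], [-0.004, -0.67, -0.742, 1034.972], [0.0, 0.0, 0.0, 1.0]]}
side {'K': [[484.075, 0.0, 326.19], [0.0, 484.075, 243.357], [0.0, 0.0, 1.0]], 'dist_coeffs': [-0.074, 0.0, 0.0, 0.0, 0.0], 'cam_to_world': [[0.944, -0.202, 0.261, 292.545], [-0.33, -0.556, 0.763, -773.089], [-0.009, -0.806, -0.592, 679.858], [0.0, 0.0, 0.0, 1.0]]}
wrist {'K': [[397.776, 0.0, 321.655], [0.0, 397.776, 238.401], [0.0, 0.0, 1.0]], 'dist_coeffs': [0.004, 0.0, 0.0, 0.0, 0.0], 'mount': [[0.0, -0.965, -0.261, 70.501], [1.0, -0.0, 0.001, 0.021], [-0.001, -0.261, 0.965, -161.735], [0.0, 0.0, 0.0, 1.0]]}
{'time': 0.15, 'tcp_pos': array([222.312, 583.733, 222.011]), 'orientation': array([-0.   ,  0.181,  0.984, -0.001]), 'gripper_width': 1.0006694177444921, 'force': array([ 0.554, -0.53 ,  1.101])}
```

View pics/scene0.png

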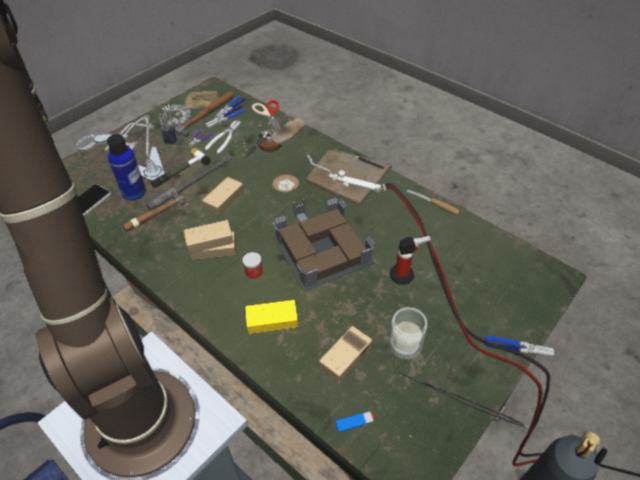

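View pics/side0.png

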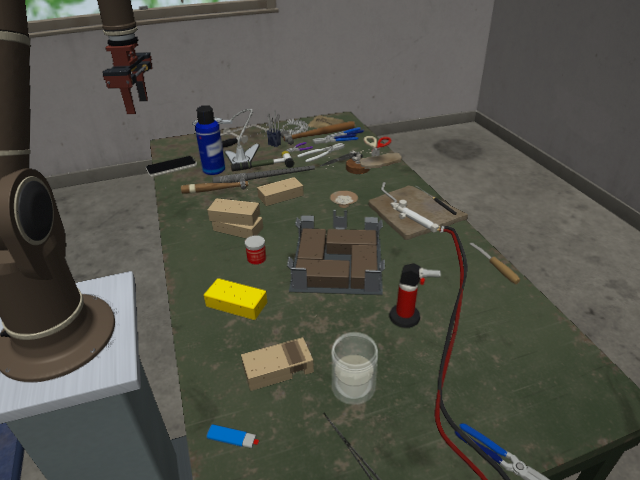

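The scene picture shows the hearth at (323,241), with the torch rest at about (297,208), pointing to the far left. The channel brick is at (346,351), with its scorch at the upper-right end. The C-on-B stack is at (209,238) and brick A at (222,193). The yellow block at (272,316) has the same shape but the wrong colour, so I leave it. I'll confirm these in an enlarged crop with the measured outlines drawn on.

```bash
cat > h.py <<'E'
import numpy as np,cv2
from bench import bot,eyes,order
from scipy.spatial.transform import Rotation as R
np.set_printoptions(precision=3,suppress=True)
def pose():
    s=bot.get_state();q=s["orientation"];T=np.eye(4);T[:3,:3]=R.from_quat(np.r_[q[1:],q[0]]).as_matrix();T[:3,3]=s["tcp_pos"];return T
def cam(n):
    m=eyes.camera_model(n);return np.array(m["K"]),np.array(m["dist_coeffs"]),(np.array(m["cam_to_world"]) if n!="wrist" else pose()@np.array(m["mount"]))
def cast(c,uv,z):
    K,d,T=c;p=cv2.undistortPoints(np.float32(uv).reshape(-1,1,2),K,d).reshape(-1,2)
    r=np.c_[p,np.ones(len(p))]@T[:3,:3].T;o=T[:3,3];return (o+r*((z-o[2])/r[:,2])[:,None])[:,:2]
def proj(c,P):
    K,d,T=c;Ti=np.linalg.inv(T);return cv2.projectPoints(np.float64(P).reshape(-1,1,3),cv2.Rodrigues(Ti[:3,:3])[0],Ti[:3,3],K,d)[0].reshape(-1,2)
E
python3 - <<'E'
from h import *
for n in("scene","side"):
    im=cv2.imread(f"pics/{n}0.png");hsv=cv2.cvtColor(im,cv2.COLOR_BGR2HSV)
    for uv in ([(222,190),(205,232),(345,355),(210,248)] if n=="scene" else [(283,185),(235,208),(270,360),(233,220),(270,378)]): print(n,uv,hsv[uv[1],uv[0]])
s=cv2.imread("pics/scene0.png");d=cv2.imread("pics/side0.png")
a=cv2.resize(s[165:385,170:390],(400,400),interpolation=cv2.INTER_CUBIC)
b=cv2.resize(d[165:395,195:425],(400,400),interpolation=cv2.INTER_CUBIC)
cv2.imwrite("pics/crop1.png",np.hstack([a,b]))
E
```

```text
scene (222, 190) [ 19  71 218]
scene (205, 232) [ 19  71 219]
scene (345, 355) [ 20  67 226]
scene (210, 248) [ 19  75 153]
side (283, 185) [ 19  84 177]
side (235, 208) [ 19  85 177]
side (270, 360) [ 19  84 176]
side (233, 220) [ 19  87 100]
side (270, 378) [19 84 94]
```

View pics/crop1.png

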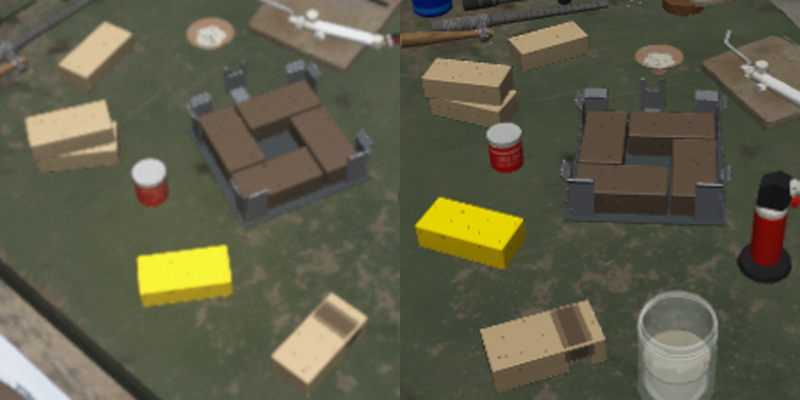

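Confirmed in the crop: three plain pale bricks, with C stacked slightly turned on B (left crop (70,130)), and A at (95,52). The pale brick with the scorch is at (320,340). The rest is the strap at (237,85). Next I measure the top faces in both views.

```bash
cat > m.py <<'E'
from h import *
def rects(n,im,c,items,thr):
    hsv=cv2.cvtColor(im,cv2.COLOR_BGR2HSV)
    m=cv2.inRange(hsv,(13,35,thr),(26,125,255))
    num,lab=cv2.connectedComponents(m)
    for nm,seeds,z in items:
        mm=np.zeros_like(m)
        for u,v in seeds: mm|=np.uint8(lab==lab[v,u])*255 if lab[v,u] else 0*mm
        mm=cv2.morphologyEx(mm,cv2.MORPH_CLOSE,np.ones((3,3)))
        ys,xs=np.nonzero(mm)
        if len(xs)<20: print(n,nm,"none");continue
        h=cv2.convexHull(np.c_[xs,ys].astype(np.int32)).reshape(-1,2)
        P=cast(c,h,z); (cx,cy),(w,hh),a=cv2.minAreaRect(P.astype(np.float32))
        if w<hh: w,hh,a=hh,w,a+90
        print(n,nm,len(xs),"c",round(cx,1),round(cy,1),"size",round(w,1),round(hh,1),"yaw",round((a+90)%180-90,1))
E
python3 - <<'E'
from m import *
S=cv2.imread("pics/scene0.png");D=cv2.imread("pics/side0.png");cs,cd=cam("scene"),cam("side")
rects("scene",S,cs,[("A",[(222,190)],34),("C",[(205,232)],68),("P",[(340,358),(367,340)],34)],185)
rects("side",D,cd,[("A",[(283,185)],34),("C",[(235,208)],68),("P",[(270,360),(303,350)],34)],140)
def br(im,c,lo,hi,box,n):
    hsv=cv2.cvtColor(im,cv2.COLOR_BGR2HSV);m=cv2.inRange(hsv,lo,hi);k=np.zeros_like(m);x0,y0,x1,y1=box;k[y0:y1,x0:x1]=m[y0:y1,x0:x1]
    k=cv2.morphologyEx(k,cv2.MORPH_OPEN,np.ones((3,3)));ys,xs=np.nonzero(k);h=cv2.convexHull(np.c_[xs,ys].astype(np.int32)).reshape(-1,2)
    P=cast(c,h,38);print(n,len(xs),cv2.minAreaRect(P.astype(np.float32)));return k
for im,uvs in((S,[(300,245),(320,262),(345,235),(320,222),(322,243),(325,272)]),(D,[(310,245),(350,237),(335,268),(368,262),(340,256),(335,284)])):
    hh=cv2.cvtColor(im,cv2.COLOR_BGR2HSV);print([hh[v,u].tolist() for u,v in uvs])
k1=br(S,cs,(4,60,75),(14,200,255),(265,195,380,290),"hs");k2=br(D,cd,(4,60,60),(14,200,255),(285,215,390,300),"hd")
cv2.imwrite("pics/mask.png",np.hstack([cv2.resize(k1[190:295,265:380],(400,400)),cv2.resize(k2[210:300,285:390],(400,400))]))
E
```

```text
scene A 509 c 547.3 355.5 size 111.1 51.4 yaw 11.3
scene C 709 c 405.4 238.5 size 116.2 54.4 yaw -31.0
scene P 879 c 388.6 -221.0 size 112.4 54.2 yaw 0.8
side A 416 c 545.5 349.1 size 110.8 55.0 yaw 10.2
side C 561 c 401.3 235.3 size 111.1 55.4 yaw -31.4
side P 1250 c 388.1 -222.2 size 113.6 55.5 yaw 1.3
[[15, 77, 113], [15, 78, 114], [15, 76, 110], [14, 73, 112], [97, 28, 81], [16, 79, 61]]
[[15, 84, 91], [15, 87, 91], [14, 84, 91], [15, 87, 91], [99, 26, 69], [16, 85, 51]]
hs 161 ((635.3975830078125, -0.5070266723632812), (135.76930236816406, 66.20360565185547), 66.23539733886719)Traceback (most recent call last):
  File "<stdin>", line 11, in <module>
  File "<stdin>", line 7, in br
AttributeError: 'NoneType' object has no attribute 'reshape'
```

Run:
```python
from m import *
S=cv2.imread("pics/scene0.png");D=cv2.imread("pics/side0.png");cs,cd=cam("scene"),cam("side")
def br(im,c,t,box,n):
    hsv=cv2.cvtColor(im,cv2.COLOR_BGR2HSV);m=cv2.inRange(hsv,(9,50,t),(22,130,170));k=np.zeros_like(m);x0,y0,x1,y1=box;k[y0:y1,x0:x1]=m[y0:y1,x0:x1]
    k=cv2.morphologyEx(k,cv2.MORPH_OPEN,np.ones((3,3)));ys,xs=np.nonzero(k);h=cv2.convexHull(np.c_[xs,ys].astype(np.int32)).reshape(-1,2)
    print(n,len(xs),cv2.minAreaRect(cast(c,h,38).astype(np.float32)))
    w=np.uint8(k==0)*255;_,lab,st,ce=cv2.connectedComponentsWithStats(w)
    u,v=((322,243) if n=="hs" else (340,256));l=lab[v,u];print("well",st[l],ce[l]);
    return k
k1=br(S,cs,90,(265,195,380,290),"hs");k2=br(D,cd,75,(285,215,390,300),"hd")
cv2.imwrite("pics/mask.png",np.hstack([cv2.resize(k1[190:295,265:380],(400,400)),cv2.resize(k2[210:300,285:390],(400,400))]))
print("rest",cast(cs,[(297,208)],45),cast(cd,[(341,215)],45))
print("jar",cast(cs,[(407,347)],0),cast(cd,[(353,390)],0)," torch",cast(cs,[(402,277)],3),cast(cd,[(405,317)],3)," tin",cast(cs,[(253,270)],0),cast(cd,[(255,257)],0)," dish",cast(cs,[(286,186)],10),cast(cd,[(344,199)],10)," yellow",cast(cs,[(272,316)],25))
```

```text
hs 2837 ((638.7134399414062, 21.616729736328125), (208.17620849609375, 259.9781494140625), 67.5313720703125)
well [     0      0    640    480 304363] [319.461 239.502]
hd 2922 ((616.9901733398438, 41.73265075683594), (237.58236694335938, 205.00440979003906), 67.35591125488281)
well [     0      0    640    480 304276] [319.326 239.379]
rest [[627.733 144.638]] [[643.708 141.767]]
jar [[ 498.763 -308.244]] [[ 496.604 -307.084]]  torch [[ 650.201 -185.51 ]] [[ 655.368 -183.668]]  tin [[427.094 110.402]] [[421.03  108.944]]  dish [[697.263 255.085]] [[698.334 262.934]]  yellow [[350.479 -35.647]]
```

View pics/mask.png

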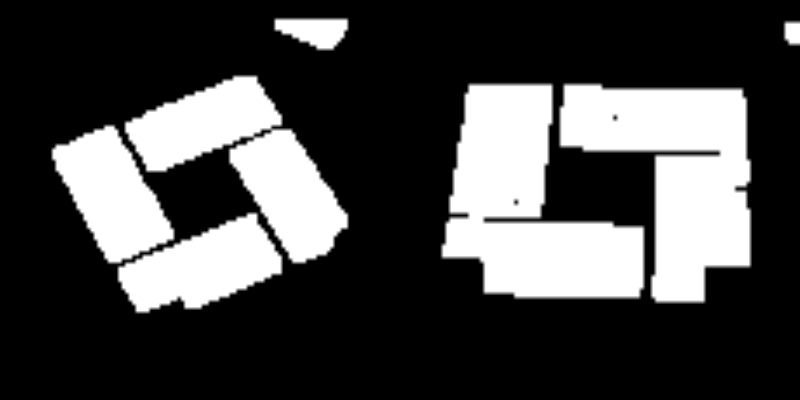

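The masks show the four first-course bricks cleanly. The stray blob at top right is the board, so I restrict the mask to the bricks.

Run:
```python
from m import *
S=cv2.imread("pics/scene0.png");D=cv2.imread("pics/side0.png");cs,cd=cam("scene"),cam("side")
for im,c,t,box,n in((S,cs,90,(265,203,380,290),"hs"),(D,cd,75,(285,220,385,300),"hd")):
    hsv=cv2.cvtColor(im,cv2.COLOR_BGR2HSV);m=cv2.inRange(hsv,(9,50,t),(22,130,170));k=np.zeros_like(m);x0,y0,x1,y1=box;k[y0:y1,x0:x1]=m[y0:y1,x0:x1]
    k=cv2.morphologyEx(k,cv2.MORPH_OPEN,np.ones((3,3)))
    nn,lab,st,ce=cv2.connectedComponentsWithStats(k)
    for i in range(1,nn):
        if st[i][4]<200: k[lab==i]=0
        else:
            q=cv2.findContours(np.uint8(lab==i),0,2)[0][0].reshape(-1,2);r=cv2.minAreaRect(cast(c,q,38).astype(np.float32));print("  brick",np.array(r[0]),np.array(r[1]),r[2])
    ys,xs=np.nonzero(k);h=cv2.convexHull(np.c_[xs,ys].astype(np.int32)).reshape(-1,2)
    print(n,len(xs),cv2.minAreaRect(cast(c,h,38).astype(np.float32)))
```

```text
brick [617.777  10.547] [172.006 110.685] 67.8655014038086
  brick [547.904  71.838] [113.451  53.759] 67.5313720703125
  brick [540.911 -21.075] [ 54.374 110.285] 67.16651153564453
hs 2716 ((590.4577026367188, 22.27996826171875), (172.4786834716797, 170.3328399658203), 67.51116943359375)
  brick [559.136  29.649] [170.188 109.857] 68.67412567138672
  brick [616.488   6.871] [172.012 110.652] 68.42957305908203
hd 2903 ((588.343017578125, 18.04479217529297), (171.800048828125, 170.36676025390625), 67.35591125488281)
```

The hearth centre is near (589,20). The rest lies at about 68° from it, so the hearth yaw is about -112.5°. I'll move to a hover where the wrist camera sees A, the stack and the hearth.

```bash
python3 -m creep '[[-0.7,-0.555,-0.16,0,0,0,1],[-0.7,-0.555,-0.16,0,0,0,1],[-0.7,-0.555,-0.16,0,0,0,1],[-0.7,-0.555,-0.16,0,0,0,1],[-0.7,-0.555,-0.16,0,0,0,1],[-0.7,-0.555,-0.16,0,0,0,1],[-0.7,-0.555,-0.16,0,0,0,1],[-0.7,-0.555,-0.16,0,0,0,1],[-0.7,-0.555,-0.16,0,0,0,1],[-0.7,-0.555,-0.16,0,0,0,1],[0,0,0,0,0,0,1],[0,0,0,0,0,0,1]]' 30
python3 - <<'E'
from h import *
T=pose();np.save("T1.npy",T);im=eyes.grab_frame("wrist");cv2.imwrite("pics/w1.png",im[:,:,::-1]);print(T)
S=eyes.grab_frame("side")
E
```

```text
time: 1.35
tcp_pos: [451.0, 199.6, 302.7]
orientation: [-0.0, 0.182, 0.983, 0.0]
force: [-0.2, 0.5, 0.0]
gripper_width: 0.998
grip_force: 0.0
[[ -0.934   0.358  -0.    450.957]
 [  0.358   0.934   0.    199.551]
 [  0.      0.     -1.    302.659]
 [  0.      0.      0.      1.   ]]
```

View pics/w1.png

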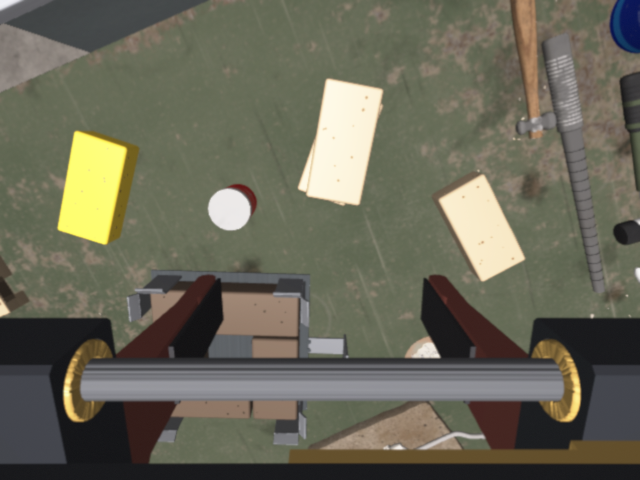

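The wrist view shows C on B at (344,142), C's corners being about (329,79), (383,89), (359,205) and (306,194). Brick A is at (481,228), the tin at (231,207), and the hearth is half hidden behind the fingers.

Run:
```python
from m import *
T=np.load("T1.npy");m=eyes.camera_model("wrist");c=(np.array(m["K"]),np.array(m["dist_coeffs"]),T@np.array(m["mount"]))
im=cv2.imread("pics/w1.png");hsv=cv2.cvtColor(im,cv2.COLOR_BGR2HSV);print(hsv[140,345],hsv[230,480],hsv[185,305])
rects("w",im,c,[("A",[(480,230)],34),("C+B",[(345,140)],68)],215)
for nm,q,z in(("C",[(329,79),(383,89),(359,205),(306,194)],68),("A",[(482,173),(524,257),(484,281),(438,199)],34),("yel",[(78,131),(129,146),(105,243),(58,229)],34)):
    print(nm,cv2.minAreaRect(cast(c,q,z).astype(np.float32)))
print("tin",cast(c,[(231,208)],50))
```

```text
[ 23  28 253] [ 22  47 249] [ 24  25 254]
w A 4694 c 548.2 354.4 size 111.5 53.7 yaw 9.9
w C+B none
C ((404.0895080566406, 240.20751953125), (54.51408386230469, 111.80728912353516), 58.832584381103516)
A ((547.7783203125, 355.26806640625), (112.92829132080078, 53.09126281738281), 11.307202339172363)
yel ((352.78814697265625, -27.787078857421875), (53.18986892700195, 115.60271453857422), 48.69517517089844)
tin [[424.274 107.661]]
```

```bash
python3 -m creep '[[-0.815,-0.366,0,0,0,0,1],[-0.815,-0.366,0,0,0,0,1],[-0.815,-0.366,0,0,0,0,1],[-0.815,-0.366,0,0,0,0,1],[-0.815,-0.366,0,0,0,0,1],[-0.815,-0.366,0,0,0,0,1],[0,0,0,0,0,0,1],[0,0,0,0,0,0,1]]'
python3 - <<'E'
from h import *
T=pose();np.save("T2.npy",T);im=eyes.grab_frame("wrist")[:,:,::-1].copy();cv2.imwrite("pics/w2.png",im)
E
```

```text
time: 2.25
tcp_pos: [640.2, 11.6, 301.2]
orientation: [-0.001, 0.181, 0.984, -0.0]
force: [-0.6, 0.3, -1.1]
gripper_width: 0.999
grip_force: 0.0
```

View pics/w2.png

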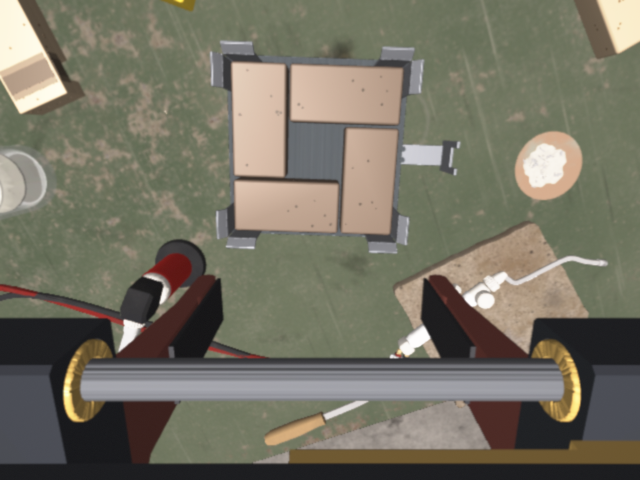

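The wrist view has the whole hearth: first-course outer corners at about (232,62), (404,68), (391,235) and (234,231), with the rest to the right at (455,157). That puts the channel side on the image right. Next I work out the hearth frame.

Run:
```python
from h import *
T=np.load("T2.npy");m=eyes.camera_model("wrist");c=(np.array(m["K"]),np.array(m["dist_coeffs"]),T@np.array(m["mount"]))
im=cv2.imread("pics/w2.png");hsv=cv2.cvtColor(im,cv2.COLOR_BGR2HSV)
print([hsv[v,u].tolist() for u,v in[(255,120),(350,90),(370,180),(285,205),(315,150)]])
k=cv2.inRange(hsv,(0,40,120),(25,140,255));k[:,:215]=0;k[:,412:]=0;k[:50]=0;k[242:]=0;k=cv2.erode(k,np.ones((3,3)))
n,lab,st,ce=cv2.connectedComponentsWithStats(k)
mids=[];
for i in range(1,n):
    if st[i][4]>1500:
        q=np.argwhere(lab==i)[:,::-1];P=cast(c,cv2.convexHull(q.astype(np.int32)).reshape(-1,2),38);r=cv2.minAreaRect(P.astype(np.float32));mids.append(r[0]);print(st[i][:5],np.array(r[0]),np.array(r[1]),round(r[2],2))
print("mean",np.mean(mids,0))
# model fit by Kabsch using brick middles
th=np.radians(-112.5);Rm=np.array([[np.cos(th),-np.sin(th)],[np.sin(th),np.cos(th)]])
M=np.array([(-58.5,29.5),(58.5,-29.5),(-29.5,-58.5),(29.5,58.5)]);mids=np.array(mids);c0=mids.mean(0)
if len(mids)==4:
    W=M@Rm.T+c0;o=[np.argmin(np.linalg.norm(mids-w,axis=1)) for w in W];X=mids[o]-c0
    yaw=np.degrees(np.arctan2((M[:,0]*X[:,1]-M[:,1]*X[:,0]).sum(),(M*X).sum()));print("yaw",yaw,o)
print("rest",cast(c,[(455,157)],50))
for nm,q in(("P",[(0,107),(40,112)]),):pass
```

```text
[[13, 52, 221], [12, 59, 199], [12, 61, 191], [13, 61, 196], [101, 18, 113]]
[ 232   63   53  113 5709] [541.658 -20.141] [ 52.144 110.072] 67.22
[ 291   65  111   59 6008] [548.934  71.882] [110.03  52.33] 67.23
[ 342  129   55  105 5060] [640.901  64.684] [ 52.139 109.996] 67.27
[ 235  181  103   51 4812] [633.764 -27.339] [109.822  52.034] 67.2
mean [591.314  22.272]
yaw -112.71437791728013 [np.int64(2), np.int64(0), np.int64(1), np.int64(3)]
rest [[646.026 154.866]]
```

```bash
cat > plan.py <<'E'
from h import *
import sys
# usage: plan.py x y yaw_toolY : shift in tool axes at present yaw (units of 50mm) and turn (units of 6deg)
H=np.array([591.3,22.3]);th=np.radians(-112.75);RH=np.array([[np.cos(th),-np.sin(th)],[np.sin(th),np.cos(th)]])
def hw(x,y): return H+RH@np.array([x,y])
def go(x,y,yaw):
    T=pose();cur=np.degrees(np.arctan2(T[1,1],T[0,1]));d=T[:3,:3].T@np.array([x-T[0,3],y-T[1,3],0])
    w=(yaw-cur+90)%180-90
    print("now",T[:3,3],"toolY",round(cur,2),"tilt",round(np.degrees(np.arccos(-T[2,2])),2),"-> shift units",(d/50)[:2],"len",round(np.hypot(*d[:2])/50,2)," wz units",round(-w/6,2))
if __name__=="__main__":
    a=sys.argv
    if a[1]=="h": p=hw(float(a[2]),float(a[3]));print(p);go(*p,float(a[4]))
    else: go(*map(float,a[1:4]))
E
python3 plan.py 391.2 247.5 58.8
```

```text
now [639.751  12.633 301.626] toolY 69.27 tilt 0.11 -> shift units [6.312 2.634] len 6.84  wz units 1.75
```

```bash
python3 -m creep '[[0.789,0.329,0,0,0,0,1],[0.789,0.329,0,0,0,0,1],[0.789,0.329,0,0,0,0,1],[0.789,0.329,0,0,0,0,1],[0.789,0.329,0,0,0,0,1],[0.789,0.329,0,0,0,0,1],[0.789,0.329,0,0,0,0,1],[0.789,0.329,0,0,0,0,1],[0,0,0.8,0,0,0.875,1],[0,0,0.8,0,0,0.875,1],[0,0,0.8,0,0,0,1],[0,0,0.8,0,0,0,1]]'
python3 -m creep '[[0,0,0,0,0,0,1]]'
python3 plan.py 391.2 247.5 58.8
```

```text
time: 3.5
tcp_pos: [390.2, 247.6, 141.9]
orientation: [0.0, 0.268, 0.963, 0.001]
force: [-0.1, 0.8, -0.7]
gripper_width: 1.005
grip_force: 0.0
time: 3.6
tcp_pos: [387.8, 245.4, 139.1]
orientation: [-0.002, 0.268, 0.963, -0.003]
force: [-0.7, -0.2, -0.0]
gripper_width: 0.999
grip_force: 0.0
now [387.762 245.357 139.103] toolY 58.88 tilt 0.45 -> shift units [-0.037  0.072] len 0.08  wz units 0.01
```

```bash
python3 -m creep '[[0,0,0.7,0,0,0,1],[0,0,0.7,0,0,0,1],[0,0,0.4,0,0,0,1],[0,0,0,0,0,0,1],[0,0,0,0,0,0,1]]'
python3 plan.py 391.2 247.5 58.8;python3 plan.py 391.2 247.5 58.8
```

```text
time: 4.1
tcp_pos: [392.3, 247.1, 54.3]
orientation: [0.0, 0.269, 0.963, 0.001]
force: [-0.2, -0.2, 0.3]
gripper_width: 1.003
grip_force: 0.0
now [392.335 247.149  54.326] toolY 58.73 tilt 0.09 -> shift units [ 0.023 -0.006] len 0.02  wz units -0.01
now [392.335 247.149  54.326] toolY 58.73 tilt 0.09 -> shift units [ 0.023 -0.006] len 0.02  wz units -0.01
```

```bash
python3 -m creep '[[0,0,0.28,0,0,0,1],[0,0,0,0,0,0,1],[0,0,0,0,0,0,0],[0,0,0,0,0,0,-1],[0,0,0,0,0,0,-1],[0,0,0,0,0,0,-1],[0,0,0,0,0,0,-1],[0,0,0,0,0,0,-1]]' 30
```

```text
time: 4.9
tcp_pos: [392.3, 246.1, 39.0]
orientation: [0.0, 0.27, 0.963, 0.0]
force: [-1.3, -0.3, 6.3]
gripper_width: 0.64
grip_force: 30.0
```

```bash
python3 -m creep '[[0,0,-0.2,0,0,0,-1],[0,0,-0.5,0,0,-0.7,-1],[0,0,-0.6,0,0,-0.7,-1],[0,0,-0.6,0,0,0,-1],[0,0,0,0,0,0,-1],[0,0,0,0,0,0,-1]]'
python3 plan.py h 58.5 15.7 67.25
```

```text
time: 5.5
tcp_pos: [392.1, 245.9, 134.0]
orientation: [0.0, 0.199, 0.98, 0.0]
force: [-0.1, -0.2, -1.9]
gripper_width: 0.633
grip_force: 30.0
[583.156 -37.72 ]
now [392.062 245.866 134.018] toolY 67.04 tilt 0.06 -> shift units [-5.731 -3.732] len 6.84  wz units -0.03
```

```bash
python3 -m creep '[[-0.4,-0.26,0,0,0,0,-1],[-0.737,-0.48,0,0,0,0,-1],[-0.737,-0.48,0,0,0,0,-1],[-0.737,-0.48,0,0,0,0,-1],[-0.737,-0.48,0,0,0,0,-1],[-0.737,-0.48,0,0,0,0,-1],[-0.737,-0.48,0,0,0,0,-1],[-0.737,-0.48,0,0,0,0,-1],[-0.172,-0.112,0,0,0,0,-1],[0,0,0,0,0,0,-1],[0,0,0,0,0,0,-1],[0,0,0,0,0,0,-1]]'
python3 plan.py h 58.5 15.7 67.25
python3 - <<'E'
from m import *
for n,t,s in(("scene",185,(207,245)),("side",140,(235,220))):
    im=eyes.grab_frame(n)[:,:,::-1].copy();cv2.imwrite(f"pics/{n}2.png",im);rects(n,im,cam(n),[("B",[s],34)],t)
E
```

```text
time: 6.7
tcp_pos: [582.1, -35.5, 133.0]
orientation: [-0.001, 0.198, 0.98, 0.0]
force: [0.3, 0.5, -1.7]
gripper_width: 0.636
grip_force: 30.0
[583.156 -37.72 ]
now [582.136 -35.522 132.958] toolY 67.19 tilt 0.11 -> shift units [-0.036 -0.033] len 0.05  wz units -0.01
scene B 707 c 406.0 235.8 size 110.4 55.4 yaw -41.0
side B 568 c 404.6 231.1 size 111.6 55.0 yaw -41.2
```

```bash
python3 -m creep '[[-0.036,-0.033,0.3,0,0,0,-1],[0,0,0.4,0,0,0,-1],[0,0,0.3,0,0,0,-1],[0,0,0,0,0,0,-1],[0,0,0,0,0,0,-1]]'
python3 plan.py h 58.5 15.7 67.25
```

```text
time: 7.3
tcp_pos: [584.0, -39.8, 83.2]
orientation: [-0.001, 0.199, 0.98, -0.0]
force: [0.3, -0.0, -1.3]
gripper_width: 0.638
grip_force: 30.0
[583.156 -37.72 ]
now [583.956 -39.828  83.213] toolY 67.06 tilt 0.06 -> shift units [0.031 0.033] len 0.05  wz units -0.03
```

```bash
python3 -m creep '[[0.02,0.02,0.2,0,0,0,-1],[0,0,0.2,0,0,0,-1],[0,0,0.2,0,0,0,-1],[0,0,0,0,0,0,-1],[0,0,0,0,0,0,-1]]'
python3 plan.py h 58.5 15.7 67.25; python3 -m creep '[[0,0,0,0,0,0,-1]]'
```

```text
time: 7.8
tcp_pos: [583.5, -38.6, 53.3]
orientation: [-0.0, 0.199, 0.98, -0.0]
force: [0.1, -0.1, -1.2]
gripper_width: 0.634
grip_force: 30.0
[583.156 -37.72 ]
now [583.459 -38.643  53.255] toolY 67.05 tilt 0.04 -> shift units [0.013 0.015] len 0.02  wz units -0.03
time: 7.9
tcp_pos: [584.0, -38.7, 53.9]
orientation: [0.0, 0.199, 0.98, 0.0]
force: [0.2, -0.3, -2.3]
gripper_width: 0.637
grip_force: 30.0
```

```bash
python3 -m creep '[[0.013,0.015,0.08,0,0,-0.03,-1],[0,0,0.06,0,0,0,-1],[0,0,0.06,0,0,0,-1],[0,0,0,0,0,0,-1],[0,0,0,0,0,0,-1]]'; python3 -m creep '[[0,0,0.04,0,0,0,-1],[0,0,0,0,0,0,-1]]'
```

```text
time: 8.4
tcp_pos: [583.3, -37.6, 43.5]
orientation: [-0.0, 0.197, 0.98, -0.0]
force: [0.4, -0.1, -2.8]
gripper_width: 0.638
grip_force: 30.0
time: 8.6
tcp_pos: [583.5, -37.7, 43.1]
orientation: [0.0, 0.197, 0.98, 0.0]
force: [-5.5, -0.0, 11.4]
gripper_width: 0.634
grip_force: 30.0
```

Contact, at the expected height. Release and rise, then shift towards B while staying clear of it.

```bash
python3 -m creep '[[0,0,0,0,0,0,0.4],[0,0,0,0,0,0,0.7],[0,0,0,0,0,0,0.7],[0,0,-0.3,0,0,0,0.7],[0,0,-1,0,0,0,0.7],[0,0,-1,0,0,0,1],[0,0,-1,0,0,0,1],[0,0,-1,0,0,0,1],[0,0,-1,0,0,0,1],[0,0,0,0,0,0,1],[0,0,0,0,0,0,1]]'
python3 - <<'E'
from h import *
T=pose();np.save("T3.npy",T);im=eyes.grab_frame("wrist")[:,:,::-1].copy();cv2.imwrite("pics/w3.png",im)
im=eyes.grab_frame("scene")[:,:,::-1].copy();cv2.imwrite("pics/scene3.png",im)
im=eyes.grab_frame("side")[:,:,::-1].copy();cv2.imwrite("pics/side3.png",im);cs,cd=cam("scene"),cam("side")
from m import rects
from plan import hw
for n,c,t in(("scene",cs,185),("side",cd,140)):
    im=cv2.imread(f"pics/{n}3.png");p=proj(c,[[*hw(58.5,29.5),72]])[0];u,v=map(int,p);rects(n,im,c,[("C",[(u,v),(u-8,v)],72)],t)
print("want",hw(58.5,29.5),67.25-90)
E
python3 plan.py 400 230 48.9
```

```text
time: 9.7
tcp_pos: [583.7, -37.8, 308.7]
orientation: [0.002, 0.197, 0.98, 0.001]
force: [-0.2, 0.5, -1.5]
gripper_width: 1.001
grip_force: 0.0
scene C 777 c 594.2 -43.1 size 111.5 54.7 yaw -22.5
side C 896 c 592.4 -46.4 size 110.4 55.4 yaw -22.6
want [595.882 -43.057] -22.75
now [582.538 -37.499 305.424] toolY 67.24 tilt 0.14 -> shift units [5.436 3.521] len 6.48  wz units 3.06
```

```bash
python3 plan.py 393.7 246.4 48.9
```

```text
now [582.538 -37.499 305.424] toolY 67.24 tilt 0.14 -> shift units [5.679 3.775] len 6.82  wz units 3.06
```

```bash
python3 -m creep '[[0.71,0.472,0,0,0,0,1],[0.71,0.472,0,0,0,0,1],[0.71,0.472,0,0,0,0,1],[0.71,0.472,0,0,0,0,1],[0.71,0.472,0,0,0,0,1],[0.71,0.472,0,0,0,0,1],[0.71,0.472,0,0,0,0,1],[0.71,0.472,0,0,0,0,1],[0,0,0.9,0,0,0.765,1],[0,0,0.9,0,0,0.765,1],[0,0,0.9,0,0,0.765,1],[0,0,0.9,0,0,0.765,1]]'
python3 -m creep '[[0,0,0.7,0,0,0,1],[0,0,0,0,0,0,1],[0,0,0,0,0,0,1],[0,0,0,0,0,0,1]]'
python3 plan.py 393.7 246.4 48.9
```

```text
time: 11.05
tcp_pos: [393.6, 245.7, 124.2]
orientation: [-0.0, 0.353, 0.936, -0.001]
force: [0.2, -0.3, -0.7]
gripper_width: 1.002
grip_force: 0.0
time: 11.45
tcp_pos: [395.4, 246.9, 93.1]
orientation: [0.0, 0.351, 0.936, 0.001]
force: [-0.2, 0.6, 0.6]
gripper_width: 1.002
grip_force: 0.0
now [395.392 246.898  93.064] toolY 48.88 tilt 0.11 -> shift units [ 0.019 -0.03 ] len 0.04  wz units -0.0
```

```bash
python3 -m creep '[[0.019,-0.02,0.7,0,0,0,1],[0,0,0.5,0,0,0,1],[0,0,0.3,0,0,0,1],[0,0,0,0,0,0,1],[0,0,0,0,0,0,1]]'
python3 plan.py 393.7 246.4 48.9
```

```text
time: 11.95
tcp_pos: [394.1, 246.9, 18.1]
orientation: [0.001, 0.351, 0.936, 0.001]
force: [0.1, 0.2, 1.0]
gripper_width: 0.999
grip_force: 0.0
now [394.093 246.885  18.081] toolY 48.87 tilt 0.12 -> shift units [-0.    -0.012] len 0.01  wz units -0.0
```

```bash
python3 -m creep '[[0,0,0.24,0,0,0,1],[0,0,0,0,0,0,1],[0,0,0,0,0,0,0],[0,0,0,0,0,0,-1],[0,0,0,0,0,0,-1],[0,0,0,0,0,0,-1],[0,0,0,0,0,0,-1]]' 30
python3 -m creep '[[0,0,-0.3,0,0,0,-1],[0,0,-0.5,0,0,0.6,-1],[0,0,-0.5,0,0,1,-1],[0,0,-0.5,0,0,1,-1],[0,0,-0.4,0,0,1,-1],[0,0,-0.2,0,0,1,-1],[0,0,0,0,0,1,-1],[0,0,0,0,0,1,-1],[0,0,0,0,0,1,-1],[0,0,0,0,0,1,-1],[0,0,0,0,0,1,-1],[0,0,0,0,0,1,-1]]'
python3 -m creep '[[0,0,0,0,0,1,-1],[0,0,0,0,0,0.34,-1],[0,0,0,0,0,0,-1],[0,0,0,0,0,0,-1]]'
python3 plan.py h 14.5 -58.5 -22.75
```

```text
time: 12.65
tcp_pos: [393.4, 246.4, 4.8]
orientation: [0.0, 0.351, 0.936, 0.0]
force: [-0.1, -0.1, 1.4]
gripper_width: 0.637
grip_force: 30.0
time: 13.85
tcp_pos: [392.9, 246.0, 124.5]
orientation: [-0.0, 0.793, 0.609, -0.0]
force: [0.1, 1.2, -2.1]
gripper_width: 0.637
grip_force: 30.0
time: 14.25
tcp_pos: [393.0, 246.2, 124.5]
orientation: [0.0, 0.832, 0.554, -0.0]
force: [0.4, -0.5, -2.0]
gripper_width: 0.633
grip_force: 30.0
[531.744  31.551]
now [392.979 246.168 124.528] toolY -22.68 tilt 0.02 -> shift units [-2.89   4.216] len 5.11  wz units 0.01
```

```bash
python3 -m creep '[[-0.2,0.3,0,0,0,0,-1],[-0.45,0.65,0,0,0,0,-1],[-0.45,0.65,0,0,0,0,-1],[-0.45,0.65,0,0,0,0,-1],[-0.45,0.65,0,0,0,0,-1],[-0.45,0.65,0,0,0,0,-1],[-0.45,0.656,0,0,0,0,-1],[0,0,0.3,0,0,0,-1],[0,0,0.4,0,0,0,-1],[0,0,0.2,0,0,0,-1],[0,0,0,0,0,0,-1],[0,0,0,0,0,0,-1]]'
python3 plan.py h 14.5 -59 -22.75
```

```text
time: 15.45
tcp_pos: [531.0, 31.4, 79.9]
orientation: [-0.0, 0.833, 0.554, -0.0]
force: [-0.1, -0.3, -1.3]
gripper_width: 0.635
grip_force: 30.0
[531.283  31.744]
now [531.048  31.354  79.887] toolY -22.72 tilt 0.01 -> shift units [0.009 0.001] len 0.01  wz units 0.0
```

```bash
python3 -m creep '[[0.005,0,0.2,0,0,0,-1],[0,0,0.2,0,0,0,-1],[0,0,0.15,0,0,0,-1],[0,0,0,0,0,0,-1],[0,0,0,0,0,0,-1]]'
python3 plan.py h 14.5 -59 -22.75
python3 -m creep '[[0,0,0.08,0,0,0,-1],[0,0,0.06,0,0,0,-1],[0,0,0,0,0,0,-1],[0,0,0,0,0,0,-1]]'
```

```text
time: 15.95
tcp_pos: [530.9, 31.3, 51.9]
orientation: [-0.0, 0.833, 0.554, -0.0]
force: [0.6, 0.0, -1.7]
gripper_width: 0.637
grip_force: 30.0
[531.283  31.744]
now [530.938  31.29   51.88 ] toolY -22.77 tilt 0.04 -> shift units [0.011 0.003] len 0.01  wz units -0.0
time: 16.35
tcp_pos: [531.1, 31.4, 45.1]
orientation: [-0.0, 0.833, 0.554, -0.0]
force: [0.4, 0.2, -1.9]
gripper_width: 0.635
grip_force: 30.0
```

```bash
python3 -m creep '[[0,0,0.03,0,0,0,-1],[0,0,0.02,0,0,0,-1],[0,0,0,0,0,0,-1]]'
```

```text
time: 16.65
tcp_pos: [531.2, 31.4, 42.8]
orientation: [-0.0, 0.833, 0.554, 0.0]
force: [-1.8, 0.9, 2.1]
gripper_width: 0.64
grip_force: 30.0
```

```bash
python3 -m creep '[[0,0,0,0,0,0,0.4],[0,0,0,0,0,0,0.7],[0,0,0,0,0,0,0.7],[0,0,-0.3,0,0,0,0.7],[0,0,-1,0,0,0,0.7],[0,0,-1,0,0,0,1],[0,0,0,0,0,0,1],[0,0,0,0,0,0,1]]'
python3 plan.py 533.3 352.1 -79.5
```

```text
time: 17.45
tcp_pos: [531.7, 31.7, 158.7]
orientation: [0.0, 0.833, 0.554, 0.001]
force: [-0.3, 0.8, -0.5]
gripper_width: 1.001
grip_force: 0.0
now [531.734  31.695 158.749] toolY -22.74 tilt 0.16 -> shift units [ 5.922 -2.448] len 6.41  wz units 9.46
```

```bash
python3 -m creep '[[0.846,-0.35,0,0,0,0,1],[0.846,-0.35,0,0,0,0,1],[0.846,-0.35,0,0,0,0,1],[0.846,-0.35,0,0,0,0,1],[0.846,-0.35,0,0,0,0,1],[0.846,-0.35,0,0,0,0,1],[0.846,-0.35,0,0,0,0,1],[0,0,0,0,0,0.946,1],[0,0,0,0,0,0.946,1],[0,0,0,0,0,0.946,1],[0,0,0,0,0,0.946,1],[0,0,0,0,0,0.946,1]]'
python3 -m creep '[[0,0,0.4,0,0,0.946,1],[0,0,0.4,0,0,0.946,1],[0,0,0.4,0,0,0.946,1],[0,0,0.3,0,0,0.946,1],[0,0,0,0,0,0.946,1],[0,0,0,0,0,0,1],[0,0,0,0,0,0,1]]'
python3 plan.py 533.3 352.1 -79.5
python3 - <<'E'
from m import *
for n,t,s in(("scene",185,(222,190)),("side",140,(283,185))):
    im=eyes.grab_frame(n)[:,:,::-1].copy();cv2.imwrite(f"pics/{n}4.png",im)
E
```

```text
time: 18.65
tcp_pos: [531.7, 351.2, 155.3]
orientation: [0.001, 0.944, 0.331, -0.002]
force: [-0.1, 0.5, -0.1]
gripper_width: 1.002
grip_force: 0.0
time: 19.35
tcp_pos: [532.2, 351.4, 81.4]
orientation: [0.001, 0.996, 0.093, -0.001]
force: [1.1, -0.3, 0.0]
gripper_width: 1.003
grip_force: 0.0
now [532.201 351.358  81.427] toolY -79.36 tilt 0.12 -> shift units [ 0.024 -0.011] len 0.03  wz units 0.02
```

```bash
python3 -m creep '[[0.02,0,0.5,0,0,0.02,1],[0,0,0.5,0,0,0,1],[0,0,0.28,0,0,0,1],[0,0,0,0,0,0,1],[0,0,0,0,0,0,1]]'
python3 plan.py 533.3 352.1 -79.5
```

```text
time: 19.95
tcp_pos: [534.1, 351.9, 19.2]
orientation: [-0.0, 0.996, 0.09, 0.0]
force: [0.1, -0.0, 0.1]
gripper_width: 0.996
grip_force: 0.0
now [534.146 351.948  19.189] toolY -79.63 tilt 0.03 -> shift units [-0.016 -0.006] len 0.02  wz units -0.02
```

View pics/scene4.png

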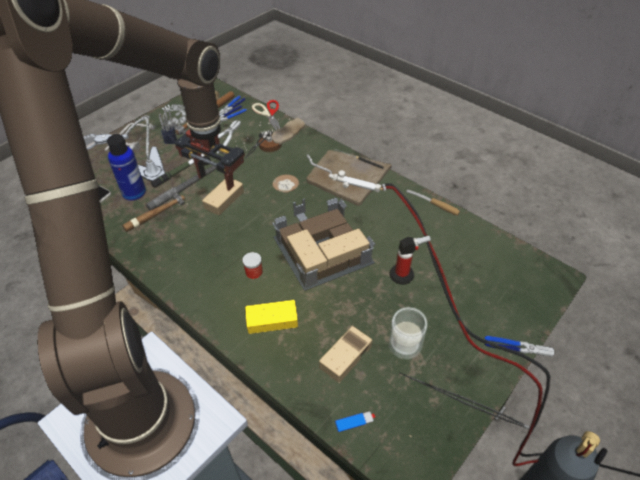

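The scene picture shows C at (345,246) and B at (306,255) seated inside the angles, square and bridging the joints below. The gripper is over A at (222,193). I'll grasp A, lift it and turn it back by 9.46 units.

```bash
python3 -m creep '[[0,0,0.27,0,0,0,1],[0,0,0,0,0,0,1],[0,0,0,0,0,0,0],[0,0,0,0,0,0,-1],[0,0,0,0,0,0,-1],[0,0,0,0,0,0,-1],[0,0,0,0,0,0,-1]]' 30
python3 -m creep '[[0,0,-0.3,0,0,0,-1],[0,0,-0.5,0,0,-0.5,-1],[0,0,-0.5,0,0,-0.9,-1],[0,0,-0.5,0,0,-1,-1],[0,0,-0.4,0,0,-1,-1],[0,0,-0.2,0,0,-1,-1],[0,0,0,0,0,-1,-1],[0,0,0,0,0,-1,-1],[0,0,0,0,0,-1,-1],[0,0,0,0,0,-1,-1],[0,0,0,0,0,-1,-1],[0,0,0,0,0,-0.06,-1]]'
python3 -m creep '[[0,0,0,0,0,0,-1],[0,0,0,0,0,0,-1]]'
python3 plan.py h -14.5 59 -22.75
```

```text
time: 20.65
tcp_pos: [533.8, 352.1, 5.4]
orientation: [-0.0, 0.996, 0.09, 0.0]
force: [0.1, 0.9, -0.2]
gripper_width: 0.637
grip_force: 30.0
time: 21.85
tcp_pos: [533.8, 351.6, 126.0]
orientation: [0.0, 0.833, 0.553, 0.0]
force: [0.2, -0.1, -1.6]
gripper_width: 0.633
grip_force: 30.0
time: 22.05
tcp_pos: [533.7, 351.9, 125.5]
orientation: [0.0, 0.834, 0.552, 0.0]
force: [0.3, 0.8, -2.2]
gripper_width: 0.637
grip_force: 30.0
[651.317  12.856]
now [533.722 351.902 125.452] toolY -23.03 tilt 0.01 -> shift units [-5.321  4.817] len 7.18  wz units -0.05
```

```bash
python3 -m creep '[[-0.371,0.336,0,0,0,-0.05,-1],[-0.667,0.604,0,0,0,0,-1],[-0.667,0.604,0,0,0,0,-1],[-0.667,0.604,0,0,0,0,-1],[-0.667,0.604,0,0,0,0,-1],[-0.667,0.604,0,0,0,0,-1],[-0.667,0.604,0,0,0,0,-1],[-0.667,0.604,0,0,0,0,-1],[-0.282,0.253,0.3,0,0,0,-1],[0,0,0.6,0,0,0,-1],[0,0,0,0,0,0,-1],[0,0,0,0,0,0,-1]]'
python3 plan.py h -14.5 59 -22.75
```

```text
time: 23.25
tcp_pos: [653.3, 14.4, 80.0]
orientation: [-0.0, 0.832, 0.555, -0.001]
force: [-0.1, 1.1, -2.2]
gripper_width: 0.639
grip_force: 30.0
[651.317  12.856]
now [653.273  14.427  79.973] toolY -22.6 tilt 0.1 -> shift units [-0.044 -0.024] len 0.05  wz units 0.03
```

```bash
python3 -m creep '[[-0.03,-0.016,0.2,0,0,0.02,-1],[0,0,0.2,0,0,0,-1],[0,0,0.15,0,0,0,-1],[0,0,0,0,0,0,-1],[0,0,0,0,0,0,-1]]'
python3 plan.py h -14.5 59 -22.75
```

```text
time: 23.75
tcp_pos: [652.4, 12.8, 52.5]
orientation: [-0.0, 0.832, 0.554, -0.0]
force: [-0.2, 0.1, -2.0]
gripper_width: 0.637
grip_force: 30.0
[651.317  12.856]
now [652.368  12.765  52.503] toolY -22.7 tilt 0.02 -> shift units [-0.006 -0.02 ] len 0.02  wz units 0.01
```

```bash
python3 -m creep '[[-0.004,-0.015,0.08,0,0,0,-1],[0,0,0.06,0,0,0,-1],[0,0,0,0,0,0,-1],[0,0,0.03,0,0,0,-1],[0,0,0,0,0,0,-1]]'; python3 -m creep '[[0,0,0.02,0,0,0,-1],[0,0,0,0,0,0,-1]]'
```

```text
time: 24.25
tcp_pos: [651.6, 12.8, 44.0]
orientation: [-0.0, 0.832, 0.554, -0.0]
force: [0.3, -0.2, -1.8]
gripper_width: 0.639
grip_force: 30.0
time: 24.45
tcp_pos: [651.8, 12.8, 43.4]
orientation: [0.0, 0.832, 0.554, 0.0]
force: [-0.4, -0.6, -0.7]
gripper_width: 0.634
grip_force: 30.0
```

```bash
python3 -m creep '[[0,0,0.01,0,0,0,-1],[0,0,0,0,0,0,0.4],[0,0,0,0,0,0,0.7],[0,0,0,0,0,0,0.7],[0,0,-0.3,0,0,0,0.7],[0,0,-1,0,0,0,0.7],[0,0,-1,0,0,0,1],[0,0,-1,0,0,0,1],[0,0,-1,0,0,0,1],[0,0,-1,0,0,0,1],[0,0,0,0,0,0,1],[0,0,0,0,0,0,1]]'
python3 plan.py 388.4 -221.3 -89; python3 -c "
from h import *
print(np.array(bot.get_state()['joints']))"
```

```text
time: 25.65
tcp_pos: [652.1, 12.6, 310.0]
orientation: [0.001, 0.833, 0.554, 0.002]
force: [0.4, 0.6, 0.1]
gripper_width: 0.998
grip_force: 0.0
now [652.075  12.598 309.987] toolY -22.72 tilt 0.21 -> shift units [-6.352 -3.058] len 7.05  wz units 11.05
[-0.393  0.419  0.442  1.427 -0.181  1.332 -0.339]
```

```bash
python3 -m creep '[[-0.779,-0.347,0,0,0,0,1],[-0.779,-0.347,0,0,0,0,1],[-0.779,-0.347,0,0,0,0,1],[-0.779,-0.347,0,0,0,0,1],[-0.779,-0.347,0,0,0,0,1],[-0.779,-0.347,0,0,0,0,1],[-0.779,-0.347,0,0,0,0,1],[-0.779,-0.347,0,0,0,0,1],[0,0,0,0,0,0.85,1],[0,0,0,0,0,0.85,1],[0,0,0,0,0,0.85,1],[0,0,0,0,0,0.85,1]]'
python3 -m creep '[[0,0,0.5,0,0,0.85,1],[0,0,0.5,0,0,0.85,1],[0,0,0.5,0,0,0.85,1],[0,0,0.5,0,0,0.85,1],[0,0,0.4,0,0,0.85,1],[0,0,0,0,0,0.85,1],[0,0,0,0,0,0.85,1],[0,0,0,0,0,0.85,1],[0,0,0,0,0,0.85,1],[0,0,0,0,0,0,1],[0,0,0,0,0,0,1]]'
python3 plan.py 403.4 -221 -89
python3 - <<'E'
from m import *
for n in("scene","side"):
    im=eyes.grab_frame(n)[:,:,::-1].copy();cv2.imwrite(f"pics/{n}5.png",im)
from plan import hw
for nm,h in(("C",(58.5,29.5)),("B",(29.5,-58.5)),("A",(-29.5,58.5))):
    for n,t in(("scene",185),("side",140)):
        im=cv2.imread(f"pics/{n}5.png");u,v=map(int,proj(cam(n),[[*hw(*h),72]])[0]);rects(n,im,cam(n),[(nm,[(u,v)],72)],t)
    print("want",hw(*h))
im=cv2.imread("pics/scene5.png");d=cv2.imread("pics/side5.png")
cv2.imwrite("pics/crop5.png",np.hstack([cv2.resize(im[190:410,260:480],(400,400)),cv2.resize(d[190:420,220:450],(400,400))]))
E
```

```text
time: 26.85
tcp_pos: [402.4, -220.7, 306.4]
orientation: [-0.001, 0.918, 0.396, -0.001]
force: [1.0, -0.2, 0.0]
gripper_width: 1.0
grip_force: 0.0
time: 27.95
tcp_pos: [402.7, -220.7, 187.0]
orientation: [-0.0, 1.0, 0.01, -0.001]
force: [0.1, -0.3, -0.4]
gripper_width: 1.001
grip_force: 0.0
now [ 402.713 -220.71   186.972] toolY -88.85 tilt 0.09 -> shift units [0.014 0.006] len 0.01  wz units 0.03
scene C none
side C 1651 c 615.7 6.6 size 172.6 110.7 yaw 65.9
want [595.882 -43.057]
scene B 488 c 523.6 15.6 size 112.0 53.5 yaw 67.3
side B none
want [525.943  17.718]
scene A none
side A 1651 c 615.7 6.6 size 172.6 110.7 yaw 65.9
want [656.657  26.882]
```

View pics/crop5.png

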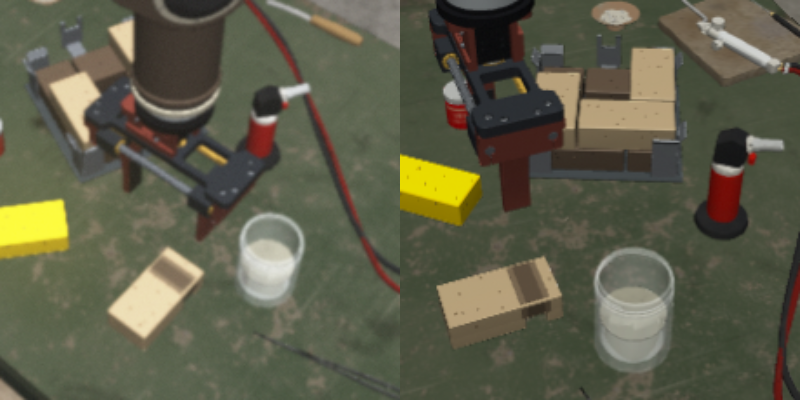

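The crop shows A, B and C seated in the hearth (right crop (625,105)). The gripper hovers over the channel brick, whose scorch is at its +x end, and the jar is clear to the right. Next I descend.

```bash
python3 -m creep '[[0.014,0.006,0.8,0,0,0.03,1],[0,0,0.7,0,0,0,1],[0,0,0.6,0,0,0,1],[0,0,0.5,0,0,0,1],[0,0,0.4,0,0,0,1],[0,0,0.3,0,0,0,1],[0,0,0,0,0,0,1],[0,0,0,0,0,0,1]]'
python3 plan.py 403.4 -221 -89
```

```text
time: 28.85
tcp_pos: [403.9, -221.6, 22.7]
orientation: [-0.0, 1.0, 0.007, -0.0]
force: [0.3, -0.1, 0.7]
gripper_width: 1.0
grip_force: 0.0
now [ 403.856 -221.56    22.741] toolY -89.17 tilt 0.04 -> shift units [-0.009 -0.011] len 0.01  wz units -0.03
```

```bash
python3 -m creep '[[0,0,0.34,0,0,0,1],[0,0,0,0,0,0,1],[0,0,0,0,0,0,0],[0,0,0,0,0,0,-1],[0,0,0,0,0,0,-1],[0,0,0,0,0,0,-1],[0,0,0,0,0,0,-1]]' 30
python3 -m creep '[[0,0,-0.3,0,0,0,-1],[0,0,-0.6,0,0,0,-1],[0,0,-0.8,0,0,0,-1],[0,0,-0.8,0,0,0.94,-1],[0,0,-0.4,0,0,1,-1],[0,0,-0.2,0,0,1,-1],[0,0,0,0,0,1,-1],[0,0,0,0,0,0,-1],[0,0,0,0,0,0,-1]]'
python3 plan.py h -58.7 -14.2 -112.75
```

```text
time: 29.55
tcp_pos: [404.3, -221.3, 6.0]
orientation: [-0.0, 1.0, 0.007, 0.0]
force: [0.1, 1.6, 6.0]
gripper_width: 0.638
grip_force: 30.0
time: 30.45
tcp_pos: [403.7, -221.1, 160.3]
orientation: [-0.0, 0.981, -0.196, -0.0]
force: [-0.1, 0.5, -2.4]
gripper_width: 0.639
grip_force: 30.0
[600.905  81.924]
now [ 403.729 -221.079  160.332] toolY -112.63 tilt 0.05 -> shift units [ 1.308 -7.111] len 7.23  wz units 0.02
```

```bash
python3 -m creep '[[0.09,-0.5,0,0,0,0.02,-1],[0.163,-0.889,0,0,0,0,-1],[0.163,-0.889,0,0,0,0,-1],[0.163,-0.889,0,0,0,0,-1],[0.163,-0.889,0,0,0,0,-1],[0.163,-0.889,0,0,0,0,-1],[0.163,-0.889,0,0,0,0,-1],[0.163,-0.889,0,0,0,0,-1],[0.077,-0.388,0.4,0,0,0,-1],[0,0,0.7,0,0,0,-1],[0,0,0.4,0,0,0,-1],[0,0,0,0,0,0,-1]]'
python3 -m creep '[[0,0,0,0,0,0,-1]]'
python3 plan.py h -58.7 -14.2 -112.75
python3 - <<'E'
from m import *
im=eyes.grab_frame("scene")[:,:,::-1].copy();d=eyes.grab_frame("side")[:,:,::-1].copy();cv2.imwrite("pics/s6.png",im);cv2.imwrite("pics/d6.png",d)
cv2.imwrite("pics/crop6.png",np.hstack([cv2.resize(im[170:300,250:390],(400,400)),cv2.resize(d[180:310,270:400],(400,400))]))
E
```

```text
time: 31.65
tcp_pos: [600.3, 80.4, 81.9]
orientation: [0.002, 0.98, -0.198, -0.003]
force: [0.1, 0.1, -1.4]
gripper_width: 0.636
grip_force: 30.0
time: 31.75
tcp_pos: [602.7, 80.0, 85.5]
orientation: [0.0, 0.98, -0.199, -0.0]
force: [-0.0, -0.4, -0.7]
gripper_width: 0.632
grip_force: 30.0
[600.905  81.924]
now [602.72   80.047  85.473] toolY -112.9 tilt 0.07 -> shift units [-0.048 -0.02 ] len 0.05  wz units -0.03
```

View pics/crop6.png

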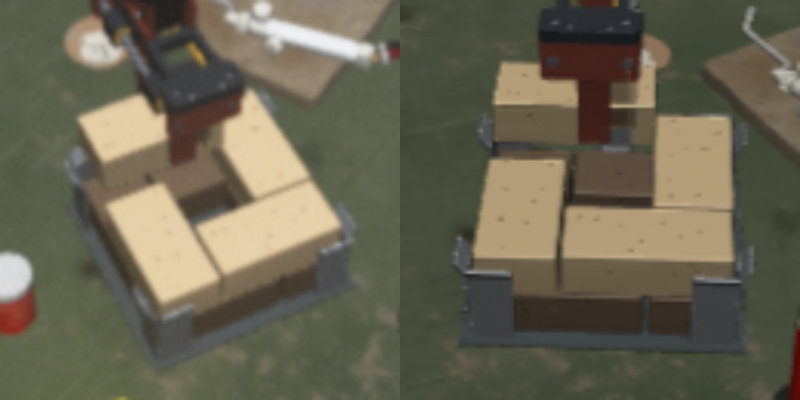

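The crop shows the other three bricks well seated, and the channel brick hovering over its gap beside the rest with the channel in line with the well. I trim the position and lower.

```bash
python3 -m creep '[[-0.035,-0.015,0.2,0,0,0,-1],[0,0,0.2,0,0,0,-1],[0,0,0.15,0,0,0,-1],[0,0,0,0,0,0,-1],[0,0,0,0,0,0,-1]]'
python3 plan.py h -58.7 -14.4 -112.75; python3 -m creep '[[0,0,0,0,0,0,-1]]'
```

```text
time: 32.35
tcp_pos: [601.4, 81.8, 57.9]
orientation: [0.0, 0.98, -0.199, -0.0]
force: [-0.4, 0.5, -1.1]
gripper_width: 0.634
grip_force: 30.0
[600.72   82.002]
now [601.409  81.806  57.864] toolY -112.95 tilt 0.03 -> shift units [-0.014  0.002] len 0.01  wz units -0.03
time: 32.45
tcp_pos: [601.8, 81.8, 58.3]
orientation: [-0.0, 0.98, -0.199, 0.0]
force: [-0.2, 0.6, -2.1]
gripper_width: 0.636
grip_force: 30.0
```

```bash
python3 -m creep '[[-0.018,0,0.1,0,0,-0.03,-1],[0,0,0.1,0,0,0,-1],[0,0,0.05,0,0,0,-1],[0,0,0,0,0,0,-1],[0,0,0,0,0,0,-1]]'; python3 -m creep '[[0,0,0.03,0,0,0,-1],[0,0,0,0,0,0,-1]]';python3 plan.py h -58.7 -14.4 -112.75
```

```text
time: 32.95
tcp_pos: [600.7, 82.2, 45.6]
orientation: [0.0, 0.98, -0.197, -0.0]
force: [-0.5, -0.4, -1.9]
gripper_width: 0.635
grip_force: 30.0
time: 33.15
tcp_pos: [600.8, 82.3, 44.1]
orientation: [-0.0, 0.98, -0.197, 0.0]
force: [0.0, 0.3, -1.8]
gripper_width: 0.636
grip_force: 30.0
[600.72   82.002]
now [600.792  82.312  44.136] toolY -112.76 tilt 0.01 -> shift units [0.001 0.006] len 0.01  wz units -0.0
```

```bash
python3 -m creep '[[0,0,0.02,0,0,0,-1],[0,0,0,0,0,0,-1]]';python3 -m creep '[[0,0,0.01,0,0,0,-1],[0,0,0,0,0,0,-1]]'
```

```text
time: 33.35
tcp_pos: [600.8, 82.3, 44.1]
orientation: [-0.0, 0.98, -0.197, 0.0]
force: [-4.0, 0.9, 7.2]
gripper_width: 0.633
grip_force: 30.0
time: 33.55
tcp_pos: [600.8, 82.3, 44.1]
orientation: [-0.001, 0.98, -0.197, 0.0]
force: [-4.9, 0.9, 11.8]
gripper_width: 0.633
grip_force: 30.0
```

```bash
python3 -m creep '[[0,0,0,0,0,0,0.4],[0,0,0,0,0,0,0.7],[0,0,0,0,0,0,0.7],[0,0,-0.3,0,0,0,0.7],[0,0,-1,0,0,0,0.7],[0,0,-1,0,0,0,1],[0,0,-1,0,0,0,1],[0,0,-1,0,0,0,1],[0,0,-1,0,0,0,1],[0.0,0,0,0,0,0,1],[0,0,0,0,0,0,1],[0,0,0,0,0,0,1]]'
python3 - <<'E'
from m import *
from plan import H,RH
T=pose();im=eyes.grab_frame("wrist")[:,:,::-1].copy();cv2.imwrite("pics/w7.png",im)
c=cam("wrist");hsv=cv2.cvtColor(im,cv2.COLOR_BGR2HSV)
ce=proj(c,[[*H,72]])[0];print("centre px",ce)
k=cv2.inRange(hsv,(13,15,200),(32,125,255));k=cv2.morphologyEx(k,cv2.MORPH_OPEN,np.ones((3,3)))
n,lab,st,_=cv2.connectedComponentsWithStats(k)
for i in range(1,n):
    if st[i][4]>800:
        q=np.argwhere(lab==i)[:,::-1];r=cv2.minAreaRect(cast(c,cv2.convexHull(q.astype(np.int32)).reshape(-1,2),72).astype(np.float32));print(st[i],RH.T@(np.array(r[0])-H),np.array(r[1]),round(r[2],1))
E
```

```text
time: 34.75
tcp_pos: [600.0, 82.3, 307.0]
orientation: [0.0, 0.98, -0.197, -0.001]
force: [-0.6, -0.4, 1.0]
gripper_width: 0.998
grip_force: 0.0
centre px [380.525 188.852]
[ 294   97  118   59 6693] [-29.586  59.852] [111.245  53.138] 66.5
[ 411   99   63  116 6328] [57.772 29.576] [ 53.277 110.537] 67.4
[ 129  156   40   41 1141] [-229.633   12.693] [38.14  39.605] 64.7
[294 161  56  21 868] [-58.891  17.603] [54.574 19.543] 67.2
[ 295  197   54   73 3607] [-59.18  -46.441] [55.09  76.521] 67.2
[ 356  220  109   50 5303] [ 31.803 -58.275] [111.03   52.891] 67.2
```

View pics/w7.png

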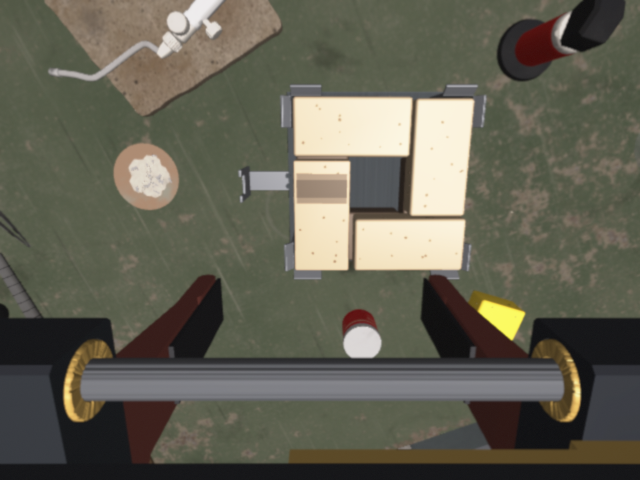

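The picture shows the mirrored pinwheel complete. The scorch at (322,188) is in line with the rest at (245,183) and the well, and every brick measures within about 2.5 mm of its place. I'm handing the job in.

```bash
python3 -c "
from bench import order
print(order.job_done())"
```

```text
the job is handed in; nothing more can be done
None
```

The second course is laid as a mirrored pinwheel, with the channel brick on the torch-rest side and its channel in line with the well. Each brick measured within about 2.5 mm of its place, and the job was handed in at about 35 s (no verdict was returned).

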